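Bayonet lid held at the half-turn, short of its lock

ROBOT

A 6-joint arm with a two-finger parallel gripper is mounted at the origin on the work surface. World frame = base frame: x ahead of the robot, y to its left, z up, the work surface at z = 0. Lengths are in m, angles in rad, forces in N, time in s.
With the tool pointing down it reaches from about 0.275 to 0.725 m from the base axis. Payload 5.6 kg.
Tool frame: the origin (TCP) lies on the front face of the gripper's body, between the roots of the fingers; the fingertips stand 73 mm ahead of it and the grasp point (between the pads) lies 54 mm ahead of it (bot.pinch_z is the distance from the TCP to the grasp point, in m); z points along the fingers, y is the line along which they close (so a half turn about z gives the same grasp; the last joint's range is limited). The gripper opens to 85 mm and grips with 20 to 120 N. Pads are 22 mm wide; open, the fingers measure 114 mm over their backs; the gripper's body (76 mm by 85 mm) begins 54 mm behind the grasp point. The pads swing forward as they close: fully open they stand 13 mm farther back than shut.
Start: joints at [-0.886, 0.255, 0.108, 0, -1.424, -0.285], TCP at [0.214, -0.507, 0.304] pointing down, gripper open.
Joint ranges: [-2.95, 2.95], [-1.21, 1.97], [-1.09, 1.5], [-2.87, 1.71], [-2.94, -0.07], [-3.05, 3.05]. Speed limits (rad/s): [2.57, 2.57, 3.14, 3.14, 3.14, 3.14].

INTERFACE

Orientations are given as a rotation vector (axis times angle).
In Python, from workcell import monitor, snapshot, order, bot gives the robot as it stands.
- The arm moves only by the shell command python3 -m handwheel 'ROWS' [FORCE]. ROWS is JSON, a list of rows, each an object with "travel": the shift along the tool's x, y, z in cm, a list of three; "dr": the turn, a rotation vector about the tool's x, y, z in degrees, a list of three; "claw": the opening, from 0 (shut) to 1 (fully open). A call has 1 to 8 rows; each row shifts and turns the commanded pose from where the row before left it, along the tool's axes as they then stand; what a row does not reach is not made up. A row lasts 1/12 s, in which the tool goes at most 41.7 mm and 7.16 degrees, less where a joint would pass 70% of its speed; a pose out of reach is approached as far as the arm can. A call with a gripper value outside its range is refused whole. The fingers move at their own pace and stop on an object; FORCE is the grip in N (left out, the last holds). Time passes only in rows, so rows that do not move let the fingers close. It gives the time, the measured TCP pose, the force, the opening and the grip force at its end, in the units of the state.
- monitor.sense(): the state, without advancing time (a new reading comes with each control period).
- snapshot(name): name is "side" or "top" or "wrist"; returns a dict with "color" (420x560x3 uint8, red, green, blue), "fov_y" (degrees; the focal length in pixels is half the picture's height over the tangent of half this angle, whatever the lens; pixels are square), "cx", "cy" (the principal point, pixels), "R" (3x3) and "t" (3): a world point X has camera coordinates R X + t. Camera axes: x right, y down, z forward; pixel columns grow to the right and rows downward; lengths in m; the calibration is good to about 2 mm. A picture is of the moment at which its call begins. There is no depth.
- order.sign_off(): hands the job in; it is judged then, once.
The state is a dict: "time_s": time; "q": joint angles; "joint_velocities": joint speeds; "joint_efforts": joint torques, N m; "tool_pos": TCP position; "orientation": TCP orientation; "contact_force": force on the tool from outside, world axes, zero at the start; "moment": the same for the moment, N m; "gripper_width": finger opening in m; "finger_force": force on a finger pad.
Only numpy, scipy, OpenCV 4.12 (cv2) and the standard library are available. Lean on these libraries where they do the work, as an engineer would, in place of code of your own. Each camera call takes 0.05 s, during which the arm holds its last target. There are 200 camera calls.

TASK

Lift the bayonet lid up and off its two-prong hook, lower it onto the round parts pot so that its two lugs drop through the rim notches, then press it flush on the rim and twist it clockwise (seen from above) halfway to its lock, until its grip bar lines up with the two round studs, never going on into the lock click. Finish still gripping the lid and holding it there, pressed flush against the sprung pad and still, so that the seal can be checked before it is locked; do not let go. Leave the tools and the phone panel lying where they are.

Things in the scene. Friction and masses are not known exactly. Their poses are not given: they have to be found in the camera images.
- lid: Loose aluminium bayonet lid, about 150 g (may vary). Origin on its axis at the flange's underside, z up. Flange: disc of radius 42 mm, z 0 to 5 mm. Grip bar on top along x; plug and two lugs below. Half a turn about z makes no difference. Starts hanging upright by its flange on the hook's two prongs, lid x within 20 degrees of hook x.
- lid_grip (a point): Where to pinch the lid: on its axis, 29 mm above its origin. The upright grey grip bar is 60 mm long (lid x), 12 mm wide (lid y) and stands from the flange (z 5 mm) to z = 41 mm. Close across lid y, from above.
- lid_plug (a point): Lower end of the lid's plug, on its axis, 22 mm below its origin. Plug radius 22 mm, tapered to 18 mm over the last 5 mm. The two lugs, at lid +x and -x, reach to radius 29 mm, are 10 mm wide and lie 14 to 20 mm below the lid's origin.
- hook: Fixed stand; place and yaw vary. Origin under its base (150 x 100 x 8 mm). Post at local x = 68 mm, 102 mm tall. Two prongs of 8 mm rod along local x at y = -36 and 36 mm, tops at z = 100 mm, from x = 66 to x = -40 mm, tips turned up to z = 108 mm. Lid rests near local (0, 0, 100 mm), plug between the prongs: lift straight up 40 mm.
- pot: Fixed round steel pot, place and yaw vary, left or right of the hook. Origin under its centre, z up. Outer radius 38 mm, base radius 56 mm, rim top at z = 70 mm. Mouth radius 24.5 mm; rim ledge 10 mm thick with two notches for the lugs at +x and -x, 16 mm wide, out to radius 32 mm. Lower the lid with its x parallel to pot x, either way round.
- pot_mouth (a point): On the pot's axis at rim height, axes as the pot's (x through the notches). Lid origin here = flush. With the flange under 4 mm above the rim the lugs are below the ledge and the lid can turn clockwise (from above), freely to about 55 degrees; then the lugs meet sprung balls, and at 90 degrees it locks. Stops block the other way.
- pot_pad (a joint): Sprung rubber pad inside the pot, m pushed down: 0 = up, 0.010 = lid flush. The plug meets it when the flange is 10 mm above the rim; it pushes up with 2 N then, 5.6 N at flush. A lid let go after twisting springs up 4 mm to the ledge, so it must be kept pressed.
- pot_half (a point): Point of pot_mouth, axes turned 45 degrees clockwise seen from above: x runs through the two round studs (diameter 10 mm, on opposite sides at radius 51 mm, just outside the lid's flange, tops 1 mm above the rim). Halfway = lid x (grip bar) parallel to this x.
- pot_lock (a point): Point of pot_mouth, axes turned 90 degrees clockwise from the pot's: x runs through the two square studs (11 mm wide, out to radius 57 mm), where the lid is locked. Do not turn the lid there.
- spudger: Bystander: red plastic spudger lying on the board, about 150 x 12 x 6 mm, long axis x; origin under its middle.
- tweezers: Bystander: stainless tweezers lying on the board, about 130 x 17 x 8 mm, long axis x; origin under their middle.
- suction_cup: Bystander: blue suction cup of hard silicone, radius 25 mm, height 34 mm, standing on the board; origin under its centre.
- phone_back: Bystander: cracked black phone back panel lying flat, 72 x 150 x 4 mm (x, y, z); origin under its centre.

How it is judged:
On the way, in this order (a step that is already met when the one before it is completed fails the run):
1. the gripped lid has been lifted up clear of the hook (z of lid in the frame of hook above 0.125 m and contact force between lid and the fingers above 1 N and contact force between lid and hook below 0.1 N), for 0.1 s.
2. the lid's lugs are down through the notches, not yet twisted (z of lid in the frame of pot_mouth below 0.006 m and horizontal distance between lid and pot_mouth below 0.006 m and angle between the x axis of lid and the x axis of pot, either way round below 0.25 rad), for 0.05 s.
At the end, for the whole second after the job is handed in: Lid in the pot: within 6 mm of its axis, level within 0.06 rad, flush on the rim within 2 mm, grip bar within 0.14 rad (8 degrees) of the line through the round studs, still (under 20 mm/s, 0.15 rad/s), gripped with over 1 N; each bystander within 20 mm of its start (z of lid in the frame of pot_mouth below 0.002 m and horizontal distance between lid and pot_mouth below 0.006 m and angle between lid's own z axis and vertical below 0.06 rad and angle between the x axis of lid and the x axis of pot_half, either way round below 0.14 rad and contact force between lid and the fingers above 1 N and linear speed of lid below 0.02 m/s and angular speed of lid below 0.15 rad/s and distance of each of spudger, tweezers, suction_cup, phone_back from where it was at the start of the episode below 0.02 m); the arm keeps its last pose, push and grip.
It fails at once if the lid is twisted on into its lock (beyond about 66 degrees) (z of lid in the frame of pot_mouth below 0.006 m and horizontal distance between lid and pot_mouth below 0.015 m and angle between the x axis of lid and the x axis of pot_lock, either way round below 0.42 rad).
It fails at once if the lid is dropped on the board (height (world z) of lid below 0.05 m).
It fails at once if a bystander is pushed more than 30 mm (distance of any of spudger, tweezers, suction_cup, phone_back from where it was at the start of the episode above 0.03 m).
It also fails if it takes over 51 s, if anything falls off the work surface, if the arm or the gripper's body presses on something with over 40 N, if the wrist force passes 120 N, or if a joint passes its speed limit or range.

## Working session

There is one attempt and no reset: what is moved stays moved. The work goes in short steps, Python scripts to look and compute and a shell command to move; the robot and the scene stay as the last step left them, time stands still between calls to the robot, and variables do not carry over. Pictures are saved under pics/ and viewed, at most 10 in all, crops included, and the job is handed in when it is done.

```bash
mkdir -p pics; ls; cat > h.py <<'E'
import numpy as np, cv2
from workcell import monitor, snapshot, order, bot
def K(s):
    f=s["color"].shape[0]/2/np.tan(np.radians(s["fov_y"])/2); return f
def snap(n,fn):
    s=snapshot(n); cv2.imwrite('pics/'+fn+'.png',s["color"][...,::-1]); 
    np.savez('pics/'+fn+'.npz',f=K(s),cx=s["cx"],cy=s["cy"],R=s["R"],t=s["t"]); return s
def load(fn): return np.load('pics/'+fn+'.npz')
def ray(c,u,v):
    R=c["R"]; d=R.T@np.array([(u-c["cx"])/c["f"],(v-c["cy"])/c["f"],1]); return -R.T@c["t"],d/np.linalg.norm(d)
def atz(c,u,v,z):
    o,d=ray(c,u,v); return o+d*(z-o[2])/d[2]
def proj(c,X):
    p=c["R"]@np.array(X)+c["t"]; return c["f"]*p[:2]/p[2]+[c["cx"],c["cy"]]
def tri(obs):
    A=0;b=0
    for c,u,v in obs:
        o,d=ray(c,u,v);P=np.eye(3)-np.outer(d,d);A=A+P;b=b+P@o
    return np.linalg.solve(A,b)
E
python3 - <<'E'
from h import *
for n in ("top","side"):
    s=snap(n,n+"0"); print(n,s["fov_y"],-s["R"].T@s["t"])
print(monitor.sense())
a=cv2.imread('pics/top0.png')
cv2.imwrite('pics/top0v.png',a)
E
```

```text
pics
top 50.45672726693261 [0.56521224 0.02193641 1.09505275]
side 45.735581377692455 [0.51574068 0.9598197  0.66496099]
{'time_s': 0.1, 'q': array([-8.86397959e-01,  2.55689654e-01,  1.07157901e-01, -3.96849272e-04,
       -1.42385162e+00, -2.84610289e-01]), 'joint_velocities': array([-0.0002427 , -0.00234095,  0.00308649,  0.00095776, -0.00136162,
        0.00120238]), 'joint_efforts': array([-3.40576393e-03, -3.87607133e+01,  2.38473254e+01,  5.37801504e+00,
       -3.89153647e-03, -9.66271500e-06]), 'tool_pos': array([ 0.2140178 , -0.50633296,  0.30309849]), 'orientation': array([ 6.23643931e-01, -3.07866928e+00, -2.49288109e-03]), 'contact_force': array([ 0.23361294, -0.25333156, -0.65369109]), 'moment': array([-0.01917881,  0.01249627, -0.03020962]), 'finger_force': 0.0, 'gripper_width': 0.08492343188310442}
```

View pics/top0.png

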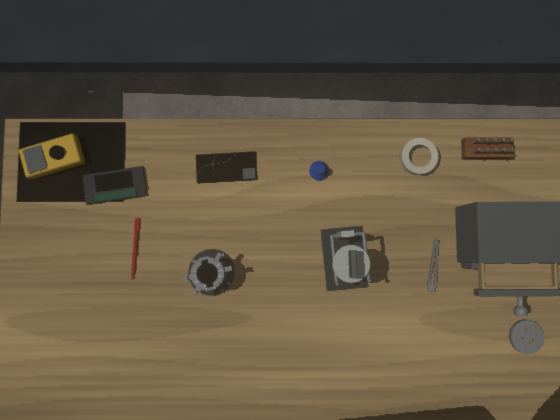

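View pics/side0.png

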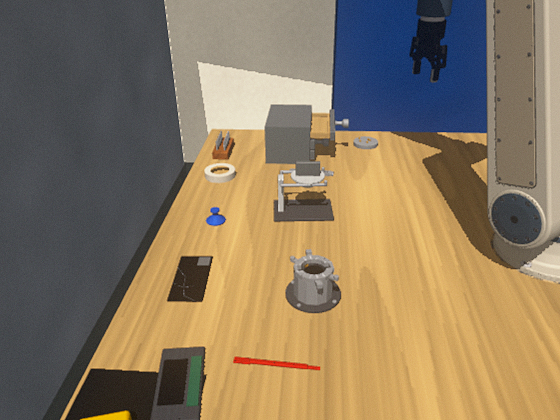

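The top view shows the pot at about (211,272) and the lid with its bar at (352,264) on the hook, whose post is at (348,234). The side view shows the lid bar at (308,168) and the pot mouth at (314,268). Next I'll work out coarse positions.

```bash
python3 - <<'E'
from h import *
t=load("top0");s=load("side0")
print("lid",atz(t,352,264,.105), tri([(t,356,264),(s,308,168)]))
print("pot",atz(t,209,273,.07), tri([(t,209,273),(s,314,268)]))
print("post",atz(t,348,234,.1)," bar ends",atz(t,350,252,.14),atz(t,362,276,.14))
for uv in ((322,229),(362,227),(368,288),(328,291)): print(atz(t,*uv,.008)[:2])
from scipy.spatial.transform import Rotation as R
m=monitor.sense(); print(R.from_rotvec(m['orientation']).as_matrix().round(3))
s=snapshot("wrist"); Rt=R.from_rotvec(m['orientation']).as_matrix()
print("cam in tool",Rt.T@(-s["R"].T@s["t"]-m['tool_pos']), (s["R"]@Rt).round(3), s["fov_y"])
E
cat > /dev/null <<'E'
E
python3 -c "import cv2;a=cv2.imread('pics/top0.png');b=cv2.resize(a[210:310,180:400],None,fx=3.6,fy=3.6,interpolation=cv2.INTER_CUBIC);cv2.imwrite('pics/top0z.png',b)"
```

```text
lid [ 0.53879875 -0.14432057  0.105     ] [ 0.53806901 -0.15099559  0.11764332]
pot [0.51878473 0.17677617 0.07      ] [0.51687522 0.17794041 0.06204017]
post [ 0.60543206 -0.13730101  0.1       ]  bar ends [ 0.5652876  -0.13457814  0.14      ] [ 0.51421016 -0.1593691   0.14      ]
[ 0.62158555 -0.08857709]
[ 0.62616329 -0.18660556]
[ 0.47826698 -0.19845178]
[ 0.47153379 -0.10142965]
[[-0.921 -0.389 -0.001]
 [-0.389  0.921  0.001]
 [ 0.     0.002 -1.   ]]
cam in tool [ 0.07303357  0.0002606  -0.0692554 ] [[-0.001  1.     0.   ]
 [-0.958 -0.001 -0.286]
 [-0.286 -0.     0.958]] 70.47266791448634
```

View pics/top0z.png

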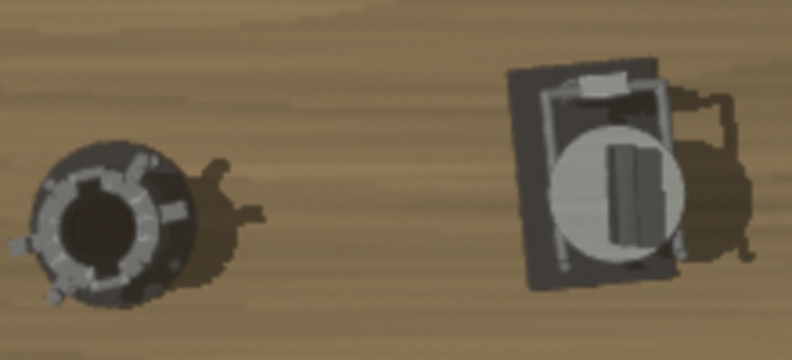

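The zoom shows the pot notches at about (90,185) and (98,272), so pot yaw is around 10°. The round studs are at (148,163) and (55,298), and the lid bar runs roughly along world x. I'll move over the lid for a wrist view.

```bash
python3 -m handwheel '[{"travel":[-3.65,1.7,0],"dr":[0,0,0],"claw":1},{"travel":[-3.65,1.7,0],"dr":[0,0,0],"claw":1},{"travel":[-3.65,1.7,0],"dr":[0,0,0],"claw":1},{"travel":[-3.65,1.7,0],"dr":[0,0,0],"claw":1},{"travel":[-3.65,1.7,0],"dr":[0,0,0],"claw":1},{"travel":[-3.65,1.7,0],"dr":[0,0,0],"claw":1}]'
python3 -m handwheel '[{"travel":[-3.65,1.7,0],"dr":[0,0,0],"claw":1},{"travel":[-3.65,1.7,0],"dr":[0,0,0],"claw":1},{"travel":[-3.65,1.7,0],"dr":[0,0,0],"claw":1},{"travel":[-3.65,1.7,0],"dr":[0,0,0],"claw":1},{"travel":[-3.65,1.7,0],"dr":[0,0,0],"claw":1},{"travel":[-3.65,1.7,0],"dr":[0,0,0],"claw":1}]'
python3 -m handwheel '[{"travel":[0,0,0],"dr":[0,0,6],"claw":1},{"travel":[0,0,0],"dr":[0,0,6],"claw":1},{"travel":[0,0,0],"dr":[0,0,6],"claw":1},{"travel":[0,0,0],"dr":[0,0,5],"claw":1},{"travel":[0,0,0],"dr":[0,0,0],"claw":1},{"travel":[0,0,0],"dr":[0,0,0],"claw":1}]'
python3 - <<'E'
from h import *
s=snap("wrist","w1"); 
c=load("w1"); print(proj(c,(.54,-.148,.105)))
E
```

```text
time_s: 0.65
tool_pos: [0.3769, -0.3257, 0.3038]
orientation: [0.623, -3.079, -0.0]
contact_force: [0.9, -0.3, -0.2]
gripper_width: 0.0854
finger_force: 0.0
time_s: 1.15
tool_pos: [0.539, -0.1463, 0.3037]
orientation: [0.624, -3.079, -0.0]
contact_force: [0.2, -1.4, 0.9]
gripper_width: 0.0853
finger_force: 0.0
time_s: 1.65
tool_pos: [0.538, -0.1482, 0.3036]
orientation: [0.002, -3.141, -0.0]
contact_force: [0.2, 0.2, 0.5]
gripper_width: 0.0854
finger_force: 0.0
[281.41246676 206.59052064]
```

View pics/w1.png

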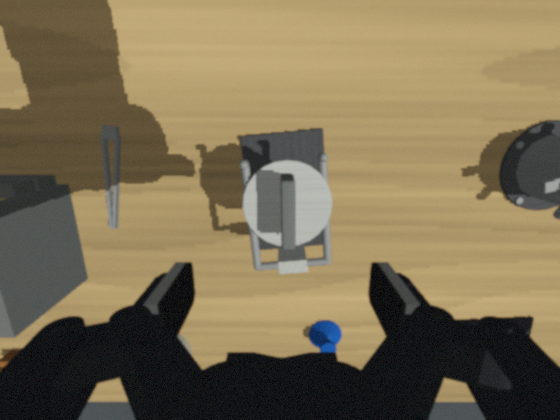

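The wrist view shows the lid flange centred at about (287,203) and the bar top from (288,178) to (289,249), with prongs either side. I'll take a second view shifted 6 cm along y to triangulate.

```bash
python3 -m handwheel '[{"travel":[0,3,0],"dr":[0,0,0],"claw":1},{"travel":[0,3,0],"dr":[0,0,0],"claw":1},{"travel":[0,0,0],"dr":[0,0,0],"claw":1},{"travel":[0,0,0],"dr":[0,0,0],"claw":1}]' | sed -n 2p
python3 - <<'E'
from h import *
snap("wrist","w2")
c=load("w2"); p=proj(c,(.54,-.148,.105)).astype(int); print(p)
ims=[]
for fn,p in (("w1",(287,205)),("w2",tuple(p))):
    a=cv2.imread(f'pics/{fn}.png'); x0,y0=p[0]-48,p[1]-70
    print(fn,"crop origin",x0,y0,"scale 4")
    ims.append(cv2.resize(a[y0:y0+140,x0:x0+96],None,fx=4,fy=4,interpolation=cv2.INTER_CUBIC))
cv2.imwrite('pics/c12.png',np.hstack(ims))
E
```

```text
tool_pos: [0.5382, -0.0872, 0.304]
[216 206]
w1 crop origin 239 135 scale 4
w2 crop origin 168 136 scale 4
```

View pics/c12.png

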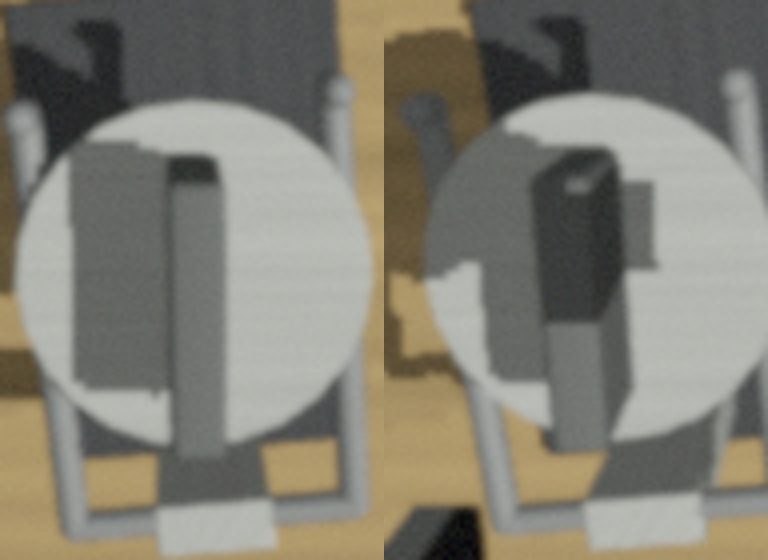

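```bash
python3 - <<'E'
from h import *
a,b=load("w1"),load("w2")
A=lambda u,v:(a,239+u/4-.4,135+v/4-.4); B=lambda u,v:(b,168+(u-384)/4-.4,136+v/4-.4)
print("flange",tri([A(194.5,273),B(599,266)]))
l=tri([A(174,458),B(551,450)]); r=tri([A(226,457),B(607,450)]); ul=tri([A(170,183),B(532,188)])
print("bar lo-l,lo-r,up-l",l,r,ul)
z=.145
P=[atz(*A(*p),z)[:2] for p in ((170,183),(220,183),(226,457),(174,458))]
z=.143; print(P)
c=np.mean(P,0);d=(P[2]+P[3]-P[0]-P[1])/2; print("center",c,"len",np.linalg.norm(d),"yaw",np.degrees(np.arctan2(d[1],d[0])), "widths",np.linalg.norm(P[0]-P[1]))
o,dd=ray(*A(194.5,273))
print(atz(*A(194.5,273),.108), "r",(atz(*A(373,273),.108)-atz(*A(16,273),.108))[1]/2)
print("prong tips",atz(*A(24,105),.104),atz(*A(340,85),.104))
E
```

```text
flange [ 0.53569707 -0.14262858  0.10716878]
bar lo-l,lo-r,up-l [ 0.56609821 -0.14742119  0.14323057] [ 0.56742528 -0.13637047  0.13991925] [ 0.50976414 -0.1482402   0.13987564]
[array([ 0.50766752, -0.14827478]), array([ 0.50766303, -0.13857881]), array([ 0.56525578, -0.13662621]), array([ 0.56548614, -0.14742789])]
center [ 0.53651812 -0.14272692] len 0.0577226586467761 yaw 1.3895296962949728 widths 0.00969597261418614
[ 0.53557772 -0.14264592  0.108     ] r 0.041132624160831105
prong tips [ 0.49763563 -0.18109008  0.104     ] [ 0.49316421 -0.11031233  0.104     ]
```

```bash
python3 -m handwheel '[{"travel":[0.17,-2.8,0],"dr":[0,0,-1.5],"claw":1},{"travel":[0,-2.75,0],"dr":[0,0,0],"claw":1},{"travel":[0,0,3],"dr":[0,0,0],"claw":1},{"travel":[0,0,3],"dr":[0,0,0],"claw":1},{"travel":[0,0,2],"dr":[0,0,0],"claw":1},{"travel":[0,0,2],"dr":[0,0,0],"claw":1},{"travel":[0,0,1],"dr":[0,0,0],"claw":1},{"travel":[0,0,0.9],"dr":[0,0,0],"claw":1}]' 60
python3 -m handwheel '[{"travel":[0,0,0],"dr":[0,0,0],"claw":1},{"travel":[0,0,0],"dr":[0,0,0],"claw":0.4},{"travel":[0,0,0],"dr":[0,0,0],"claw":0.2},{"travel":[0,0,0],"dr":[0,0,0],"claw":0},{"travel":[0,0,0],"dr":[0,0,0],"claw":0},{"travel":[0,0,0],"dr":[0,0,0],"claw":0},{"travel":[0,0,0],"dr":[0,0,0],"claw":0},{"travel":[0,0,0],"dr":[0,0,0],"claw":0}]' 60
python3 -c "
from h import *
snap('wrist','w3');snap('side','s3')"
```

```text
time_s: 2.75
tool_pos: [0.5368, -0.1445, 0.1839]
orientation: [0.038, -3.14, 0.0]
contact_force: [0.3, 0.6, 0.1]
gripper_width: 0.0855
finger_force: 0.0
time_s: 3.42
tool_pos: [0.5374, -0.1437, 0.1854]
orientation: [-0.039, 3.14, -0.0]
contact_force: [-0.0, 0.3, 2.3]
gripper_width: 0.0109
finger_force: 59.9
```

```bash
python3 -m handwheel '[{"travel":[0,0,-1],"dr":[0,0,0],"claw":0},{"travel":[0,0,-2],"dr":[0,0,0],"claw":0},{"travel":[0,0,-2],"dr":[0,0,0],"claw":0},{"travel":[0,0,-2],"dr":[0,0,0],"claw":0},{"travel":[0,0,-2],"dr":[0,0,0],"claw":0},{"travel":[0,0,-1],"dr":[0,0,0],"claw":0},{"travel":[0,0,0],"dr":[0,0,0],"claw":0},{"travel":[0,0,0],"dr":[0,0,0],"claw":0}]'
python3 -m handwheel '[{"travel":[-1,3,0],"dr":[0,0,0],"claw":0},{"travel":[-1,3.5,0],"dr":[0,0,0],"claw":0},{"travel":[-1,3.5,0],"dr":[0,0,0],"claw":0},{"travel":[-1,3.5,0],"dr":[0,0,0],"claw":0},{"travel":[-1,3.5,0],"dr":[0,0,0],"claw":0},{"travel":[-1.5,3.5,0],"dr":[0,0,0],"claw":0},{"travel":[-1.5,3.5,0],"dr":[0,0,0],"claw":0},{"travel":[-1.5,3,0],"dr":[0,0,0],"claw":0}]'
python3 -m handwheel '[{"travel":[0,2.5,0],"dr":[0,0,0],"claw":0},{"travel":[0,0,0],"dr":[0,0,0],"claw":0},{"travel":[0,0,0],"dr":[0,0,0],"claw":0},{"travel":[0,0,0],"dr":[0,0,0],"claw":0}]'
python3 -c "
from h import *
snap('wrist','w4');snap('side','s4');c=load('w4')
p=proj(c,(.517,.178,.07)).astype(int);print(p)"
```

```text
time_s: 4.18
tool_pos: [0.537, -0.1435, 0.2845]
orientation: [0.038, -3.141, -0.001]
contact_force: [-0.4, 0.1, -2.5]
gripper_width: 0.0113
finger_force: 59.5
time_s: 4.85
tool_pos: [0.6252, 0.1309, 0.2827]
orientation: [0.04, -3.138, 0.001]
contact_force: [1.5, -0.8, -1.0]
gripper_width: 0.0113
finger_force: 59.5
time_s: 5.18
tool_pos: [0.6245, 0.1532, 0.2834]
orientation: [0.039, -3.139, 0.002]
contact_force: [0.0, -1.4, -0.2]
gripper_width: 0.0107
finger_force: 59.5
[312  83]
```

View pics/w4.png

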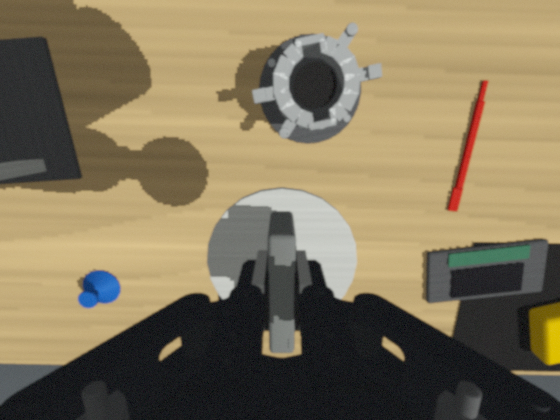

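The lid is held level, and the pot mouth is at about (315,85). The notches are at (313,47) and (322,125), the round studs at (351,31) and (288,130), and the square studs at (375,71) and (262,95). I'll take a second view for stereo.

```bash
python3 -m handwheel '[{"travel":[0,3,0],"dr":[0,0,0],"claw":0},{"travel":[0,3,0],"dr":[0,0,0],"claw":0},{"travel":[0,0,0],"dr":[0,0,0],"claw":0},{"travel":[0,0,0],"dr":[0,0,0],"claw":0},{"travel":[0,0,0],"dr":[0,0,0],"claw":0}]' | sed -n 2,3p
python3 - <<'E'
from h import *
snap('wrist','w5');ims=[]
for fn in ("w4","w5"):
    c=load(fn);p=proj(c,(.517,.178,.07)).astype(int);a=cv2.imread(f'pics/{fn}.png'); x0,y0=p[0]-60,max(p[1]-66,0)
    print(fn,"crop origin",x0,y0)
    ims.append(cv2.resize(a[y0:y0+132,x0:x0+130],None,fx=3,fy=3,interpolation=cv2.INTER_CUBIC))
cv2.imwrite('pics/c45.png',np.hstack(ims))
E
```

```text
tool_pos: [0.6234, 0.2126, 0.2849]
orientation: [0.038, -3.141, 0.0]
w4 crop origin 252 17
w5 crop origin 184 16
```

View pics/c45.png

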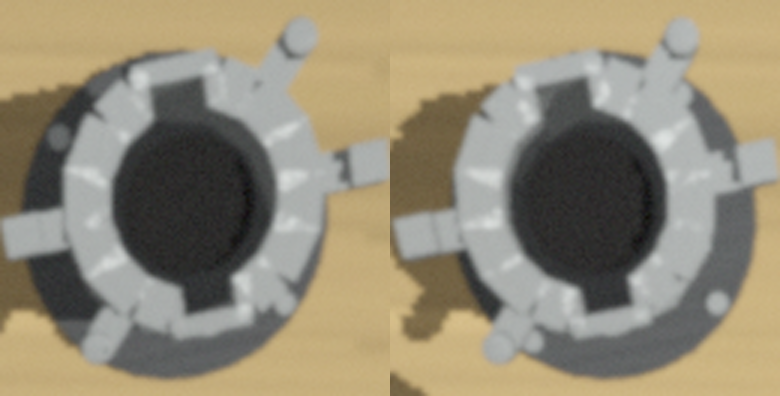

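```bash
python3 - <<'E'
from h import *
a,b=load("w4"),load("w5")
A=lambda u,v:(a,252+u/3-.33,17+v/3-.33); B=lambda u,v:(b,184+(u-390)/3-.33,16+v/3-.33)
p=tri([A(301,36),B(681,36)]);q=tri([A(98,348),B(500,347)])
print(p,q)
for c,x,y in ((A,(301,36),(98,348)),(B,(681,36),(500,347))):
    P=atz(*c(*x),.071);Q=atz(*c(*y),.071);d=P-Q
    print("mid",(P+Q)/2,"len",np.linalg.norm(d),"yaw",np.degrees(np.arctan2(-d[1],-d[0])))
# notch direction: rim-wall bars outer centres
for c,x,y in ((A,(178,68),(210,325)),(B,(560,70),(610,322))):
    P=atz(*c(*x),.07);Q=atz(*c(*y),.07);d=Q-P
    print("notch mid",(P+Q)/2,"yaw",np.degrees(np.arctan2(d[1],d[0])),np.linalg.norm(d))
# held lid: flange centre in w4
m=monitor.sense();print(m['tool_pos'],m['orientation'],m['q'])
E
```

```text
[0.47390637 0.20855338 0.07085655] [0.55944055 0.15425143 0.06748125]
mid [0.51674145 0.18137157 0.071     ] len 0.10124552383391451 yaw -32.43463545605738
mid [0.51654023 0.18174968 0.071     ] len 0.10077104096783294 yaw -32.138135908985284
notch mid [0.51721309 0.18144019 0.07      ] yaw 10.925213765002226 0.07065828353620242
notch mid [0.51698038 0.18152131 0.07      ] yaw 11.739956849296988 0.06963511158098264
[0.62352551 0.21230565 0.28509376] [-3.66775692e-02  3.14121116e+00 -3.28847751e-04] [ 5.64910252e-01  4.81288886e-01  3.93363032e-01  2.67101470e-04
 -1.48283809e+00 -2.11237860e+00]
```

```bash
python3 - <<'E'
from h import *
from scipy.spatial.transform import Rotation as Ro
for fn,T,o in (("w4",(.6245,.1532,.2834),(.039,-3.139,.002)),("w5",(.6234,.2126,.2849),(.038,-3.141,0))):
    c=load(fn);g=cv2.imread(f'pics/{fn}.png').astype(float).mean(2)
    R=Ro.from_rotvec(o).as_matrix();T=np.array(T)
    im=cv2.imread(f'pics/{fn}.png').astype(int)
    m=((im.min(2)>85)&(im.max(2)-im.min(2)<35)).astype(np.uint8); m[:170]=0
    n,l,st,ce=cv2.connectedComponentsWithStats(m); k=l==l[235,335]; ys,xs=np.nonzero(k)
    r=[]
    # rightmost pixel per row and topmost per column -> edge points, circle fit on plane
    E=[(xs[ys==y].max()+.5,y) for y in range(200,275,3) if (ys==y).any()]+[(x,ys[xs==x].min()-.5) for x in range(262,325,3) if (xs==x).any()]
    z=T[2]-.080
    P=np.array([R.T@(atz(c,u,v,z)-T) for u,v in E])[:,:2]
    from scipy.optimize import least_squares
    f=lambda p:np.hypot(P[:,0]-p[0],P[:,1]-p[1])-p[2]
    s=least_squares(f,[0,0,.042],loss='soft_l1',f_scale=.0005).x; print(fn,s,np.abs(f(s)).mean())
    s2=least_squares(lambda p:np.hypot(P[:,0]-p[0],P[:,1]-p[1])-.042,[0,0],loss='soft_l1',f_scale=.0005).x; print(s2)
m=monitor.sense();R=Ro.from_rotvec(m['orientation']).as_matrix()
print("shift cm tool",100*R.T@(np.array([.5167,.1815,m['tool_pos'][2]])-m['tool_pos']))
E
```

```text
w4 [ 1.66542182e-04 -4.89048454e-05  4.12826150e-02] 0.00013590951152867196
[-0.0004565  -0.00060655]
w5 [-2.05218646e-05 -9.59608299e-05  4.13198708e-02] 0.00014760991256957903
[-0.00061417 -0.00062508]
shift cm tool [ 1.07515679e+01 -2.83029522e+00 -1.17492108e-03]
```

```bash
python3 -m handwheel '[{"travel":[2.7,-0.7,0],"dr":[0,0,0],"claw":0},{"travel":[2.7,-0.7,0],"dr":[0,0,0],"claw":0},{"travel":[2.7,-0.7,0],"dr":[0,0,0],"claw":0},{"travel":[2.65,-0.73,0],"dr":[0,0,0],"claw":0},{"travel":[0,0,0],"dr":[0,0,-5.5],"claw":0},{"travel":[0,0,0],"dr":[0,0,-5.5],"claw":0},{"travel":[0,0,3],"dr":[0,0,0],"claw":0},{"travel":[0,0,3],"dr":[0,0,0],"claw":0}]'
python3 -m handwheel '[{"travel":[0,0,2.5],"dr":[0,0,0],"claw":0},{"travel":[0,0,0],"dr":[0,0,0],"claw":0},{"travel":[0,0,0],"dr":[0,0,0],"claw":0},{"travel":[0,0,0],"dr":[0,0,0],"claw":0}]'
cat > st.py <<'E'
from h import *
from scipy.spatial.transform import Rotation as Ro
m=monitor.sense();R=Ro.from_rotvec(m['orientation']).as_matrix()
print(m['time_s'],m['tool_pos'].round(4),"yaw",np.degrees(np.arctan2(-R[1,0],-R[0,0])).round(2),"tilt",R[:,2].round(4),"F",m['contact_force'].round(1),"M",m['moment'].round(2),"g",m['finger_force'],"q6",m['q'][5])
print("err to axis, tool cm",(100*R.T@(np.array([.5167,.1815,.155])-m['tool_pos'])).round(3))
E
python3 - <<'E'
import st
from h import *
snap('side','s6'); c=load('s6');p=proj(c,(.517,.18,.09)).astype(int);print(p)
a=cv2.imread('pics/s6.png')[p[1]-70:p[1]+60,p[0]-70:p[0]+70];cv2.imwrite('pics/c6.png',cv2.resize(a,None,fx=4,fy=4,interpolation=cv2.INTER_CUBIC))
E
```

```text
time_s: 6.42
tool_pos: [0.5176, 0.1819, 0.2267]
orientation: [-0.338, 3.117, 0.004]
contact_force: [0.7, -0.4, -2.1]
gripper_width: 0.011
finger_force: 59.6
time_s: 6.75
tool_pos: [0.5177, 0.1823, 0.202]
orientation: [-0.338, 3.12, 0.001]
contact_force: [0.5, 1.0, -0.9]
gripper_width: 0.011
finger_force: 59.4
6.75 [0.5177 0.1823 0.202 ] yaw 12.38 tilt [ 3.e-03  8.e-04 -1.e+00] F [ 0.5  1.  -0.9] M [ 0.02 -0.02  0.02] g 59.4379323720932 q6 -1.9795092622080765
err to axis, tool cm [ 0.133 -0.056  4.698]
[313 257]
```

View pics/c6.png

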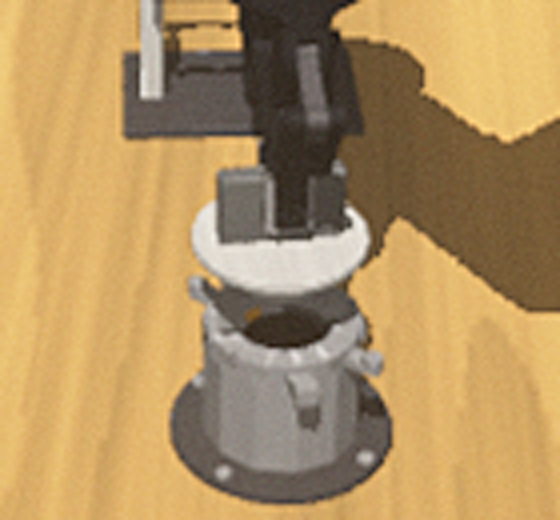

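The side view shows the lid centred above the pot mouth with its bar in line with the notches. Now I'll lower it in steps, watching the force.

```bash
python3 -m handwheel '[{"travel":[0.05,-0.03,1],"dr":[0,0,0],"claw":0},{"travel":[0,0,1],"dr":[0,0,0],"claw":0},{"travel":[0,0,0.4],"dr":[0,0,0],"claw":0},{"travel":[0,0,0.3],"dr":[0,0,0],"claw":0},{"travel":[0,0,0.3],"dr":[0,0,0],"claw":0},{"travel":[0,0,0],"dr":[0,0,0],"claw":0},{"travel":[0,0,0],"dr":[0,0,0],"claw":0}]'; python3 st.py
python3 -m handwheel '[{"travel":[0,0,0.25],"dr":[0,0,0],"claw":0},{"travel":[0,0,0.25],"dr":[0,0,0],"claw":0},{"travel":[0,0,0.2],"dr":[0,0,0],"claw":0},{"travel":[0,0,0],"dr":[0,0,0],"claw":0},{"travel":[0,0,0],"dr":[0,0,0],"claw":0}]' >/dev/null; python3 st.py
```

```text
time_s: 7.38
tool_pos: [0.5163, 0.1822, 0.1699]
orientation: [0.34, -3.123, 0.0]
contact_force: [-0.6, -0.2, -1.5]
gripper_width: 0.0109
finger_force: 59.5
7.3833 [0.5163 0.1822 0.1699] yaw 12.41 tilt [-0.e+00 -2.e-04 -1.e+00] F [-0.6 -0.2 -1.5] M [-0.    0.01 -0.01] g 59.460411071777344 q6 -1.9794485155667148
err to axis, tool cm [-0.023 -0.081  1.485]
7.8 [0.5165 0.1824 0.1633] yaw 12.41 tilt [ 8.e-04  4.e-04 -1.e+00] F [0.4 0.2 1.5] M [ 0.23 -0.05 -0.02] g 59.839176535606384 q6 -1.9794607580562162
err to axis, tool cm [ 0.002 -0.088  0.826]
```

```bash
python3 -m handwheel '[{"travel":[0,-0.05,0.2],"dr":[0,0,0],"claw":0},{"travel":[0,0,0.2],"dr":[0,0,0],"claw":0},{"travel":[0,0,0],"dr":[0,0,0],"claw":0},{"travel":[0,0,0],"dr":[0,0,0],"claw":0}]' >/dev/null; python3 st.py
python3 -m handwheel '[{"travel":[0,0,0.2],"dr":[0,0,0],"claw":0},{"travel":[0,0,0],"dr":[0,0,0],"claw":0},{"travel":[0,0,0],"dr":[0,0,0],"claw":0}]' >/dev/null; python3 st.py
```

```text
8.1333 [0.5166 0.1821 0.1592] yaw 12.42 tilt [ 9.e-04  8.e-04 -1.e+00] F [-0.4  1.8  3.5] M [0.92 0.06 0.03] g 60.09344279766083 q6 -1.9785584151290907
err to axis, tool cm [ 0.007 -0.058  0.416]
8.3833 [0.5167 0.1821 0.1571] yaw 12.41 tilt [ 9.e-04  7.e-04 -1.e+00] F [-0.4  3.5  3.9] M [ 1.22 -0.02 -0.  ] g 60.19380033016205 q6 -1.9785836342364853
err to axis, tool cm [ 0.007 -0.055  0.213]
```

Fy is building up, so the plug rubs the wall on its −y side. I'll shift +y.

```bash
python3 -m handwheel '[{"travel":[0,0.1,0],"dr":[0,0,0],"claw":0},{"travel":[0,0,0],"dr":[0,0,0],"claw":0},{"travel":[0,0,0],"dr":[0,0,0],"claw":0}]' >/dev/null; python3 st.py
python3 -m handwheel '[{"travel":[0,0.1,0],"dr":[0,0,0],"claw":0},{"travel":[0,0,0],"dr":[0,0,0],"claw":0},{"travel":[0,0,0],"dr":[0,0,0],"claw":0}]' >/dev/null; python3 st.py
```

```text
8.6333 [0.5165 0.1823 0.1572] yaw 12.42 tilt [ 9.e-04 -7.e-04 -1.e+00] F [3.2 0.1 3.4] M [-0.19 -0.86 -0.  ] g 60.21706759929657 q6 -1.9803376693017125
err to axis, tool cm [ 0.003 -0.083  0.215]
8.8833 [0.5159 0.1832 0.1568] yaw 12.41 tilt [-2.e-04 -9.e-04 -1.e+00] F [ 1.9 -1.7  3.1] M [-0.88 -0.72  0.02] g 60.207592248916626 q6 -1.9820824600359122
err to axis, tool cm [-0.041 -0.184  0.185]
```

```bash
python3 -m handwheel '[{"travel":[-0.08,-0.08,0],"dr":[0,0,0],"claw":0},{"travel":[0,0,0],"dr":[0,0,0],"claw":0},{"travel":[0,0,0],"dr":[0,0,0],"claw":0}]' >/dev/null; python3 st.py
python3 -m handwheel '[{"travel":[0,0,0.1],"dr":[0,0,0],"claw":0},{"travel":[0,0,0.1],"dr":[0,0,0],"claw":0},{"travel":[0,0,0],"dr":[0,0,0],"claw":0},{"travel":[0,0,0],"dr":[0,0,0],"claw":0}]' >/dev/null; python3 st.py
python3 - <<'E'
from h import *
snap('side','s7'); 
a=cv2.imread('pics/s7.png')[187:317,243:383];cv2.imwrite('pics/c7.png',cv2.resize(a,None,fx=4,fy=4,interpolation=cv2.INTER_CUBIC))
E
```

```text
9.1333 [0.5162 0.1831 0.1565] yaw 12.39 tilt [-1.7e-03 -1.0e-04 -1.0e+00] F [-1.9  0.3  3.2] M [0.01 0.62 0.03] g 60.234267711639404 q6 -1.98002125858481
err to axis, tool cm [-0.014 -0.162  0.147]
9.4667 [0.5162 0.183  0.1555] yaw 12.42 tilt [-1.e-03 -1.e-04 -1.e+00] F [-5.4  0.3  9.8] M [-0.07  1.97  0.03] g 61.190675497055054 q6 -1.9800696339961144
err to axis, tool cm [-0.018 -0.16   0.046]
```

View pics/c7.png

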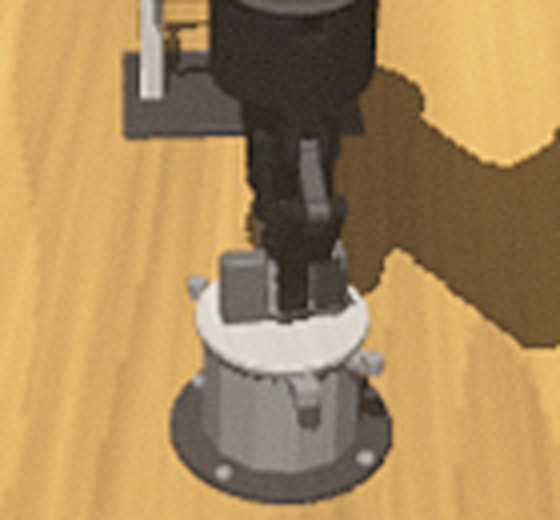

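The lid is seated flush, with Fz rising sharply at TCP z 0.1555. I'll relax the side load slightly and twist clockwise 45° (+z tool) in stages.

```bash
python3 -m handwheel '[{"travel":[0.04,0,0],"dr":[0,0,0],"claw":0},{"travel":[0,0,0],"dr":[0,0,3],"claw":0},{"travel":[0,0,0],"dr":[0,0,4],"claw":0},{"travel":[0,0,0],"dr":[0,0,4],"claw":0},{"travel":[0,0,0],"dr":[0,0,4],"claw":0},{"travel":[0,0,0],"dr":[0,0,0],"claw":0},{"travel":[0,0,0],"dr":[0,0,0],"claw":0}]' 80 >/dev/null; python3 st.py
python3 -m handwheel '[{"travel":[0,0,0],"dr":[0,0,3],"claw":0},{"travel":[0,0,0],"dr":[0,0,4],"claw":0},{"travel":[0,0,0],"dr":[0,0,4],"claw":0},{"travel":[0,0,0],"dr":[0,0,4],"claw":0},{"travel":[0,0,0],"dr":[0,0,0],"claw":0},{"travel":[0,0,0],"dr":[0,0,0],"claw":0}]' >/dev/null; python3 st.py
```

```text
10.1 [0.5168 0.1831 0.1555] yaw -2.6 tilt [ 1.1e-03  3.0e-04 -1.0e+00] F [-1.  -0.2  6.8] M [-0.19  0.48 -0.12] g 79.6183705329895 q6 -2.2426467068450013
err to axis, tool cm [ 0.001 -0.159  0.048]
10.6 [0.517  0.1831 0.1555] yaw -17.6 tilt [ 1.7e-03  4.0e-04 -1.0e+00] F [-0.6 -0.9  5.4] M [-0.21  0.   -0.07] g 79.46718335151672 q6 -2.5044283600031108
err to axis, tool cm [-0.016 -0.165  0.048]
```

```bash
python3 -m handwheel '[{"travel":[0,0,0.05],"dr":[0,0,3],"claw":0},{"travel":[0,0,0],"dr":[0,0,4],"claw":0},{"travel":[0,0,0],"dr":[0,0,4],"claw":0},{"travel":[0,0,0.05],"dr":[0,0,4],"claw":0},{"travel":[0,0,0],"dr":[0,0,0],"claw":0},{"travel":[0,0,0],"dr":[0,0,0],"claw":0},{"travel":[0,0,0],"dr":[0,0,0],"claw":0}]' >/dev/null; python3 st.py
python3 - <<'E'
from h import *
snap('wrist','w8');snap('top','t8')
a=cv2.imread('pics/w8.png');b=cv2.imread('pics/t8.png')[242:302,181:241]
cv2.imwrite('pics/c8.png',np.hstack([a[:420,120:440],cv2.resize(b,(420,420),interpolation=cv2.INTER_CUBIC)]))
c=load('w8');print([proj(c,(x,y,.071)).round(0) for x,y in ((.4739,.2086),(.5594,.1543))])
E
```

```text
11.1833 [0.5176 0.1832 0.1554] yaw -32.57 tilt [ 3.3e-03  6.0e-04 -1.0e+00] F [-1.2 -0.9  9.6] M [-0.39  0.31 -0.12] g 80.14464139938354 q6 -2.765994171853146
err to axis, tool cm [-0.017 -0.188  0.044]
[array([277., 168.]), array([278., 333.])]
```

View pics/c8.png

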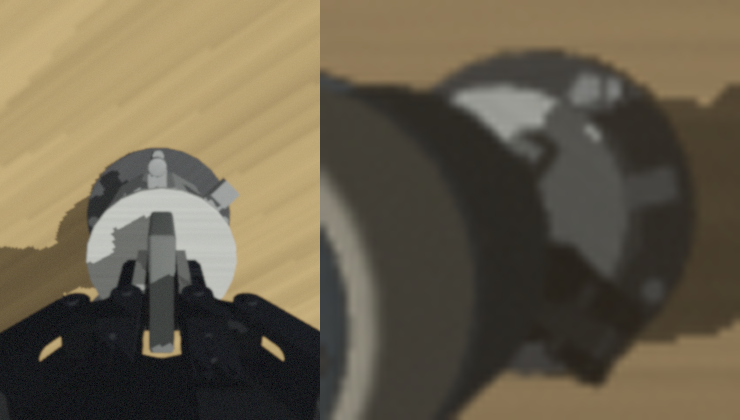

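The wrist view shows the bar upright at x≈162 and the round stud at x≈157. Both lines are parallel, about 1.7 mm apart, and the press force is about 11 N, more than the pad's 5.6 N. I'll check it is still, then hand in.

```bash
python3 -m handwheel '[{"travel":[0,0,0],"dr":[0,0,0],"claw":0},{"travel":[0,0,0],"dr":[0,0,0],"claw":0},{"travel":[0,0,0],"dr":[0,0,0],"claw":0},{"travel":[0,0,0],"dr":[0,0,0],"claw":0}]' >/dev/null; python3 st.py; python3 -c "
from workcell import order; print(order.sign_off())"
```

```text
11.6167 [0.5176 0.1832 0.1555] yaw -32.56 tilt [ 3.3e-03  7.0e-04 -1.0e+00] F [-0.6 -1.3  9.9] M [-0.35  0.32 -0.14] g 80.14228105545044 q6 -2.765946579304064
err to axis, tool cm [-0.018 -0.189  0.046]
the job is handed in; nothing more can be done
None
```

The job is handed in at 11.6 s, with no verdict returned: the lid is in the pot, twisted 45° clockwise so its grip bar is parallel to the round-stud line, about 2 mm off the pot's axis, and still gripped at 80 N and pressed down on the rim with about 11 N.

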